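# Wedge the rocking slide cabinet

### The arm

A 6-joint arm with a two-finger parallel gripper is mounted at the origin on the work surface. World frame = base frame: x ahead of the robot, y to its left, z up, the work surface at z = 0. Lengths are in m, angles in degrees, forces in N, time in s.
With the tool pointing down it reaches from about 0.4 to 0.825 m from the base axis. Payload 7 kg.
Tool frame: the origin (TCP) lies midway between the tips of the shut fingers; the grasp point (between the pads) lies 19 mm behind it; z points along the fingers, y is the line along which they close (so a half turn about z gives the same grasp; the last joint's range is limited). The gripper opens to 88 mm and grips with 3 to 60 N. Pads are 19 mm wide; open, the fingers measure 130 mm over their backs; the gripper's body (78 mm by 193 mm) begins 47 mm behind the grasp point.
Start: joints at [-57.347, 20.546, 0.682, 0, -70.136, -16.507], TCP at [0.188, -0.648, 0.227] pointing down, gripper open.
Joint ranges: [-176.03, 176.03], [-82.01, 121.73], [-58.28, 71.71], [-173.87, 95.51], [-174.79, -0.11], [-173.66, 173.66]. Speed limits (degrees/s): [136.94, 136.94, 172.46, 180, 180, 180].

### API

Orientations are given as [roll, pitch, yaw] about the fixed x, y, z axes, in that order (R = Rz(yaw) Ry(pitch) Rx(roll)).
In Python, from plant import r, eyes, workorder gives the robot as it stands.
- The arm moves only by the tool step_arm, never from a script. Its argument "plan" is a list of rows, each a list of 5 numbers: the shift along the tool's x, y, z each as a share of 25 cm, from -1 to 1, then the turn about the tool's z as a share of 60 degrees, from -1 to 1, then the finger opening in mm, from 0 to 87.6. In form: [[x, y, z, turn, jaw], ...]. A call has 1 to 12 rows; each row is the pose to reach, as a shift and turn from the pose commanded when the call began, along the tool's axes at that moment; what a row does not reach only later rows make up. A row lasts 1/12 s, in which the tool goes at most 41.7 mm and 7.16 degrees, less where a joint would pass 70% of its speed; a pose out of reach is approached as far as the arm can. A call with a number of a shift or a turn outside -1 to 1 is refused whole. A call with a gripper value outside its range is refused whole. The fingers move at their own pace and stop on an object; "newtons" is the grip in N (left out, the last holds). Time passes only in rows, so rows that repeat a pose let the fingers close. It gives the time, the measured TCP pose, the force, the opening and the grip force at its end, in the units of the state.
- r.get_state(): the state, without advancing time (a new reading comes with each control period).
- eyes.capture(name): name is "side" or "top"; returns the picture (420x560x3 uint8, red, green, blue); there is no depth.
- eyes.camera_model(name): a dict with "fov_y" (degrees; the focal length in pixels is half the picture's height over the tangent of half this angle, whatever the lens; pixels are square), "cx", "cy" (the principal point, pixels), "k1" (the pictures are not rectified: a ray, as slopes to the right and down, at radius r is drawn at 1 + k1 r^2 times it, then the intrinsics apply), "world_to_cam" (4x4, takes a point from world to camera coordinates). Camera axes: x right, y up, looking along -z (the intrinsics and any distortion apply to the point x, -y, -z); pixel columns grow to the right and rows downward; lengths in m; the calibration is good to about 2 mm. A picture is of the moment at which its call begins. camera_model takes no time and is no camera call.
- workorder.close_job(): hands the job in; it is judged then, once.
The state is a dict: "time_s": time; "joints": joint angles; "qd": joint speeds; "joint_torque": joint torques, N m; "tcp_pos": TCP position; "eef_rot": TCP orientation; "contact_force": force on the tool from outside, world axes, zero at the start; "moment": the same for the moment, N m; "gripper_width": finger opening in m; "gripper_force": force on a finger pad.
Only numpy, scipy, OpenCV 4.12 (cv2) and the standard library are available. Lean on these libraries where they do the work, as an engineer would, in place of code of your own. Each camera call takes 0.05 s, during which the arm holds its last target. There are 200 camera calls.

### The job

The little wooden slide cabinet rocks because one of its feet is too short. First press down with a fingertip on the top of the cabinet above the short foot to feel it rock; then push the wooden wedge along the bench, thin end first, under that foot until it is snug, and press the same spot firmly again to prove that it no longer rocks. Only press and push: lift nothing, do not shove the cabinet or the glassware and tools about, and finish with the hand clear, leaving the wedge snug under the foot.

Things in the scene. Friction and masses are not known exactly. Their poses are not given: they have to be found in the camera images.
- cabinet: Loose dark wood slide cabinet, 2.0-3.3 kg: box 160 (own x) by 200 (y) by 66 mm high on black rubber feet 24 mm in diameter at x +-55, y +-80 mm. Top 88 mm, underside 22 mm above the bench; drawer fronts with brass knobs on the +x side. Origin: on the bench plane below its centre, z up. Three feet, 22 mm long, taper to 8 mm tips; it stands level on them.
- short_foot (a point): Point on the cabinet's underside (22 mm above the bench when level) on the axis of the short foot, at the cabinet's own x +55, y -80 mm: 20 mm in from its -y side, 25 mm in from its +x side. The foot is a plain 24 mm cylinder whose flat end hangs 5 to 10 mm above the bench (differs each time). The wedge goes in from the -y side.
- corner_top (a point): Point on the cabinet's flat top, 88 mm above the bench, straight above the short foot: where to press. About 2 to 6 N down here tips the unwedged cabinet about the diagonal through its feet at (-55,-80) and (55,80) mm until the short foot meets the bench, 5 to 10 mm lower; let go and it tips back level.
- wedge: Loose light wood wedge, 120 g: 130 mm long (own y), 90 mm wide (x), 3 mm thick at the thin end (y +65) rising evenly to 22 mm at the upright square tail face (y -65). Origin: centre of its flat underside, z up. Starts on the bench at the cabinet's -y side, thin end roughly towards the short foot, 15 to 75 mm clear of the cabinet.
- wedge_tail (a point): Middle of the wedge's upright tail face, 11 mm above the bench: where to push. The wedge slides with under 2 N; once it meets the foot the resistance climbs steeply, and 3 to 5 N of push leaves it snug; 8 N or more may shove the whole cabinet along. It stays where it is left.
- jar: Loose amber jar, 52 mm diameter, 75 mm high, beside the cabinet and the wedge's path on the wedge's -x side; leave alone. Origin: centre of its underside.
- beaker: Loose glass beaker, 64 mm diameter, 85 mm high, on the cabinet's +x side; leave alone. Origin: centre of its underside.
- tape: Loose cardboard-coloured ring of tape lying flat, 80 mm diameter, 20 mm high, on the cabinet's +y side; leave alone. Origin: centre of its underside.
- probe: Loose needle probe with a black handle, 150 mm long, 10 mm thick, lying on the bench on the cabinet's +x side; leave alone. Origin: on the bench under its middle.
- weight: Loose brass weight with a neck, 32 mm diameter, 50 mm high, on the cabinet's -x side; leave alone. Origin: centre of its underside.
There are look-alikes about, which are no part of the job. There is more than one size of the wedge; the one meant has the size given above.

How it is judged:
By the outcome, as a careful person would: the job done as asked, in the order asked, and still so for the second after the job is handed in, with the robot touching nothing.
It also fails if it takes over 61 s, if anything falls off the work surface, if the arm or the gripper's body presses on something with over 40 N, if the wrist force passes 120 N, or if a joint passes its speed limit or range.

## Working session

There is one attempt and no reset: what is moved stays moved. The work goes in short steps, Python scripts to look and compute and a tool call to move; the robot and the scene stay as the last step left them, time stands still between calls to the robot, and variables do not carry over. Pictures are saved under pics/ and viewed, at most 10 in all, crops included, and the job is handed in when it is done.

Besides the shell and the picture viewer there is one more tool, called after ">>>" as name(argument=value, ...) on one line, values as JSON. step_arm: Moves the arm, as the interface text tells. Its arguments: {"type":"object","properties":{"plan":{"type":"array"},"newtons":{"type":"number"}},"required":["plan"]}

```bash
mkdir -p pics
cat > h.py <<'E'
import numpy as np, cv2
from plant import r, eyes, workorder
def K(m):
    f=210/np.tan(np.radians(m["fov_y"]/2)); return f
def ray(name,u,v):
    m=eyes.camera_model(name); f=K(m)
    d=np.array([(u-m["cx"])/f,(v-m["cy"])/f]); s=d.copy()
    for _ in range(30): s=d/(1+m["k1"]*(s@s))
    T=np.array(m["world_to_cam"]); R=T[:3,:3]; t=T[:3,3]
    return -R.T@t, R.T@np.array([s[0],-s[1],-1])
def onz(name,u,v,z):
    o,d=ray(name,u,v); return o+d*(z-o[2])/d[2]
def proj(name,p):
    m=eyes.camera_model(name); f=K(m)
    T=np.array(m["world_to_cam"]); c=T[:3,:3]@np.array(p)+T[:3,3]
    s=np.array([c[0],-c[1]])/-c[2]; s=s*(1+m["k1"]*(s@s)); return s*f+[m["cx"],m["cy"]]
def tri(a,b):
    (o1,d1),(o2,d2)=a,b
    k=np.linalg.lstsq(np.c_[d1,-d2],o2-o1,rcond=None)[0]
    p,q=o1+k[0]*d1,o2+k[1]*d2; return (p+q)/2,np.linalg.norm(p-q)
E
python3 - <<'E'
from h import *
for n in("top","side"):
    im=eyes.capture(n); np.save(f"pics/{n}0.npy",im)
    cv2.imwrite(f"pics/{n}0.png",im[:,:,::-1]); m=eyes.camera_model(n); print(n,m["fov_y"],m["k1"],ray(n,m["cx"],m["cy"]))
s=r.get_state();print(s["tcp_pos"],s["eef_rot"],s["time_s"],s["contact_force"])
E
```

```text
top 52.2815974779783 -0.12267876204708152 (array([0.41902068, 0.12634257, 0.95298993]), array([ 0.14015314,  0.01234757, -0.99005284]))
side 47.35531463377518 0.0363411467802125 (array([0.18669063, 0.54445706, 0.74968992]), array([ 0.38154752, -0.49373452, -0.78143951]))
[ 0.18755699 -0.64796027  0.22574324] [ 1.79916285e+02 -8.85714615e-03 -1.63859465e+02] 0.1 [-0.25008695  0.17764597 -0.78793796]
```

View pics/top0.png

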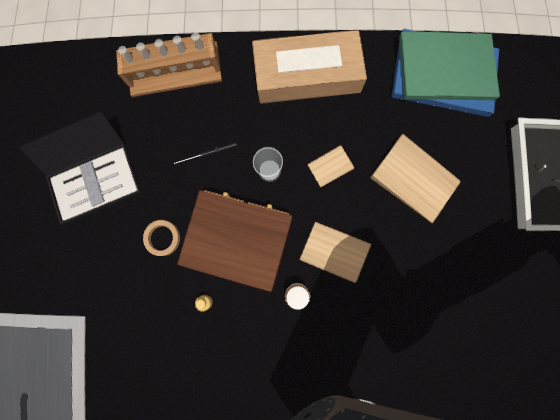

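View pics/side0.png

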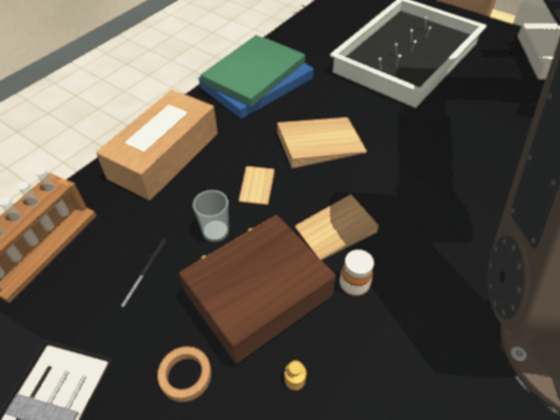

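```bash
cat > m.py <<'E'
from h import *
import sys
def quad(mask,seed):
    n,l,st,c=cv2.connectedComponentsWithStats(mask.astype(np.uint8))
    k=l[seed[1],seed[0]]; assert k>0
    cs,_=cv2.findContours((l==k).astype(np.uint8),cv2.RETR_EXTERNAL,cv2.CHAIN_APPROX_NONE)
    h=cv2.convexHull(max(cs,key=cv2.contourArea))
    return cv2.approxPolyN(h,4,ensure_convex=True).reshape(-1,2), max(cs,key=cv2.contourArea)
if __name__=="__main__":
    im=np.load("pics/top0.npy"); hsv=cv2.cvtColor(im,cv2.COLOR_RGB2HSV)
    print(hsv[240,235],hsv[240,320],hsv[265,350],hsv[240,300],hsv[330,300])
    wood=(hsv[...,1]>60)&(hsv[...,2]>45)&(hsv[...,0]<25)
    for nm,seed,z in(("cab",(235,240),.088),("wedge",(320,240),0),("small",(331,166),0),("big",(415,178),0)):
        q,c=quad(wood,seed); P=np.array([onz("top",*p,z) for p in q])
        print(nm,q.tolist(),P[:,:2].round(4).tolist(),np.linalg.norm(P-np.roll(P,-1,0),axis=1).round(4))
    cr=im[170:320,150:390]; big=cv2.resize(cr,None,fx=3.3,fy=3.3,interpolation=cv2.INTER_CUBIC)
    big=np.clip(big*1.6,0,255).astype(np.uint8)
    cv2.imwrite("pics/crop1.png",big[:,:,::-1])
E
python3 m.py
```

```text
[ 10 137 112] [ 16  88 217] [ 16 101 134] [15 21 24] [60 21 12]
cab [[294, 210], [271, 293], [176, 264], [200, 185]] [[0.5251, 0.1179], [0.3588, 0.1655], [0.417, 0.3583], [0.5791, 0.3117]] [0.173  0.2014 0.1687 0.2012]
wedge [[372, 243], [356, 283], [298, 260], [314, 220]] [[0.46, -0.056], [0.3724, -0.0178], [0.4244, 0.1094], [0.5129, 0.0725]] [0.0955 0.1375 0.0959 0.139 ]
small [[355, 168], [320, 187], [306, 164], [341, 144]] [[0.6309, -0.0232], [0.5877, 0.0576], [0.6413, 0.0884], [0.6876, 0.0071]] [0.0917 0.0618 0.0936 0.0643]
big [[461, 181], [432, 224], [369, 177], [402, 132]] [[0.5989, -0.2689], [0.5007, -0.1944], [0.6097, -0.0545], [0.7158, -0.1364]] [0.1233 0.1773 0.134  0.1767]
```

View pics/crop1.png

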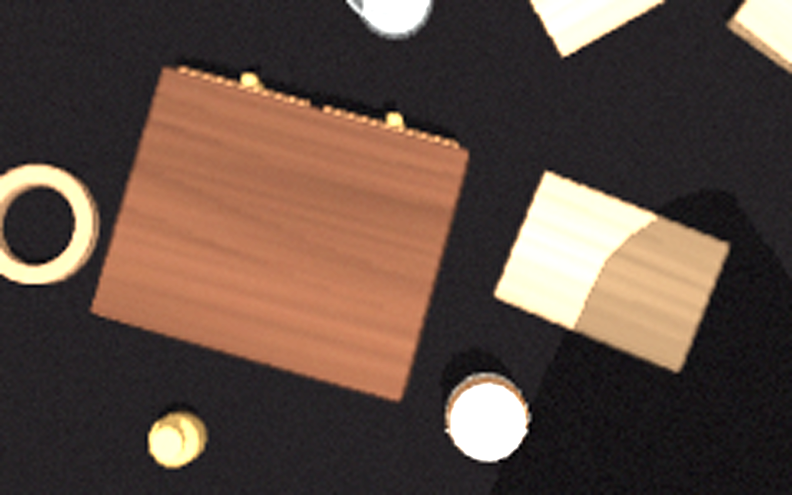

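```bash
cat > g.py <<'E'
from h import *
def C(x,y,z): return onz("top",x/3.3+150-.35,y/3.3+170-.35,z)[:2]
cab=np.array([C(*p,.088) for p in((163,67),(468,150),(402,402),(91,312))])
w=np.array([C(546,171,.003),C(729,243,.022),C(681,372,.022),C(495,296,.003)])
def fit(P,M):  # rigid fit model->world
    a,b=M-M.mean(0),P-P.mean(0); th=np.arctan2((a[:,0]*b[:,1]-a[:,1]*b[:,0]).sum(),(a*b).sum())
    R=np.array([[np.cos(th),-np.sin(th)],[np.sin(th),np.cos(th)]]); t=P.mean(0)-R@M.mean(0)
    return R,t,np.degrees(th),(P-(M@R.T+t)).round(4).tolist()
S=np.array([[80,100],[80,-100],[-80,-100],[-80,100]])/1000
Wm=np.array([[45,65],[45,-65],[-45,-65],[-45,65]])/1000
Rc,tc,ac,ec=fit(cab,S); Rw,tw,aw,ew=fit(w,Wm)
jar=C(488,418,.075)
if __name__=="__main__":
    print("cab",tc,ac,ec); print("wedge",tw,aw,ew)
    foot=Rc@[.055,-.08]+tc; print("foot",foot,"in wedge frame",Rw.T@(foot-tw),"jar in wedge/cab",Rw.T@(jar-tw),Rc.T@(jar-tc), "wedge in cab",Rc.T@(tw-tc))
    print("wedge corners cab",((w-tc)@Rc).round(4).tolist())
    # cross-check in side view
    for p in S: print(proj("side",[*(Rc@p+tc),.088]).round(1),end=" ")
    for p,z in zip(Wm,(.003,.022,.022,.003)): print(proj("side",[*(Rw@p+tw),z]).round(1),end=" ")
    s=r.get_state(); yaw=np.radians(s["eef_rot"][2]); d=foot-np.array(s["tcp_pos"])[:2]
    print("\nto foot tool xy",d@[np.cos(yaw),np.sin(yaw)],d@[np.sin(yaw),-np.cos(yaw)], s["tcp_pos"][2]-.088)
E
python3 g.py
```

```text
cab [0.46547501 0.23922723] -15.702045866625514 [[-0.0008, -0.0004], [-0.0007, 0.0018], [0.0004, -0.0], [0.0011, -0.0014]]
wedge [0.44211272 0.02823432] -22.892432926811423 [[0.0005, -0.0003], [0.0002, 0.0006], [-0.0006, -0.0004], [-0.0001, 0.0002]]
foot [0.49677174 0.14732775] in wedge frame [0.00402628 0.13097573] jar in wedge/cab [-0.11687997  0.04213427] [-0.0760754  -0.15300934] wedge in cab [ 0.03461158 -0.20944174]
wedge corners cab [[0.0879, -0.1508], [0.0712, -0.2789], [-0.0186, -0.2689], [-0.0021, -0.1392]]
[177.5 271.5] [275.7 212.4] [336.  273.3] [233.1 345.9] [294.4 225. ] [349.6 193. ] [377.3 223.4] [319.8 258. ] 
to foot tool xy -0.5181118859128998 0.6779799862967991 0.1377432412305284
```

Candidates: (335,252) is about 96×137 mm, (331,166) is 92×62 mm and (415,178) is 177×125 mm. Allowing for its raised tail, the one at (335,252) fits 90×130 mm. It also lies on the cabinet's −y side, thin end towards the foot, and the crop confirms it. Moving to above the corner.

>>> step_arm(plan=[[-0.09, 0.11, 0, -0.1, 0], [-0.18, 0.23, 0, -0.2, 0], [-0.27, 0.35, 0, -0.3, 0], [-0.36, 0.47, 0, -0.4, 0], [-0.45, 0.59, 0, -0.5, 0], [-0.54, 0.71, 0, -0.6, 0], [-0.63, 0.82, 0, -0.7, 0], [-0.69, 0.9, 0, -0.8, 0], [-0.69, 0.9, 0, -0.85, 0], [-0.69, 0.9, 0, -0.85, 0]])

```text
time_s: 0.93
tcp_pos: [0.2913, -0.383, 0.2268]
eef_rot: [-180.0, 0.0, -112.6]
contact_force: [0.5, -0.6, 0.1]
gripper_width: 0.0266
gripper_force: 0.0
```

```bash
cat > t.py <<'E'
from g import *
foot=Rc@[.055,-.08]+tc
def go(P,z,yawt=None):
    s=r.get_state(); y=s["eef_rot"][2]; a=np.radians(y); p=np.array(s["tcp_pos"]); d=np.array(P)-p[:2]
    print("tcp",p.round(4),"rot",np.round(s["eef_rot"],2),"F",np.round(s["contact_force"],2),"t",s["time_s"],"jaw",s["gripper_width"])
    print("tool mm",(1000*np.array([d@[np.cos(a),np.sin(a)],d@[np.sin(a),-np.cos(a)],p[2]-z])).round(1),"share",(np.array([d@[np.cos(a),np.sin(a)],d@[np.sin(a),-np.cos(a)],p[2]-z])/.25).round(3),"turn",-((aw-90-y+180)%360-180)/60)
E
python3 -c "
from t import *
go(foot,.1)"
```

```text
tcp [ 0.2913 -0.383   0.2268] rot [-179.96    0.   -112.56] F [ 0.54 -0.61  0.1 ] t 0.9333 jaw 0.026552613911012293
tool mm [-568.6   13.7  126.8] share [-2.274  0.055  0.507] turn 0.005581001607979393
```

>>> step_arm(plan=[[-0.14, 0, 0, 0, 0], [-0.28, 0, 0, 0, 0], [-0.42, 0, 0, 0, 0], [-0.56, 0, 0, 0, 0], [-0.7, 0, 0, 0, 0], [-0.84, 0, 0, 0, 0], [-0.95, 0, 0, 0, 0], [-1, 0, 0, 0, 0], [-1, 0, 0, 0, 0]])

```text
time_s: 1.68
tcp_pos: [0.3889, -0.1524, 0.2265]
eef_rot: [-180.0, 0.0, -112.9]
contact_force: [0.6, -0.3, 0.4]
gripper_width: 0.0003
gripper_force: 0.0
```

>>> step_arm(plan=[[-0.14, 0.01, 0, 0, 0], [-0.28, 0.01, 0, 0, 0], [-0.42, 0.02, 0, 0, 0], [-0.56, 0.03, 0, 0, 0], [-0.7, 0.04, 0, 0, 0], [-0.84, 0.05, 0, 0, 0], [-0.95, 0.05, 0, 0, 0], [-1, 0.05, 0, 0, 0], [-1, 0.05, 0, 0, 0]])

```text
time_s: 2.43
tcp_pos: [0.4746, 0.0825, 0.2259]
eef_rot: [180.0, -0.1, -112.9]
contact_force: [0.2, 0.3, 0.2]
gripper_width: 0.0002
gripper_force: 0.0
```

>>> step_arm(plan=[[-0.1, 0, 0.05, 0, 0], [-0.2, 0, 0.1, 0, 0], [-0.25, 0, 0.2, 0, 0], [-0.27, 0, 0.3, 0, 0], [-0.274, 0, 0.4, 0, 0], [-0.274, 0, 0.46, 0, 0], [-0.274, 0, 0.5, 0, 0], [-0.274, 0, 0.5, 0, 0], [-0.274, 0, 0.5, 0, 0]])

```text
time_s: 3.18
tcp_pos: [0.5003, 0.1434, 0.1017]
eef_rot: [180.0, -0.0, -112.9]
contact_force: [1.3, 0.0, -0.0]
gripper_width: 0.0004
gripper_force: 0.0
```

```bash
python3 -c "
from t import *
go(foot,.088)
im=eyes.capture('top');np.save('pics/top1.npy',im)
a=cv2.resize(im[170:320,190:390],None,fx=3,fy=3)
b=cv2.resize(eyes.capture('side')[170:320,200:400],None,fx=2,fy=2);b=cv2.copyMakeBorder(b,0,150,0,0,cv2.BORDER_CONSTANT)
cv2.imwrite('pics/c2.png',np.hstack([a,b[:,:200*2]])[:,:800,::-1])
"
```

```text
tcp [0.5003 0.1434 0.1017] rot [ 1.7999e+02 -5.0000e-02 -1.1293e+02] F [ 1.26  0.01 -0.02] t 3.1833 jaw 0.00044641604684925087
tool mm [-2.2  4.7 13.7] share [-0.009  0.019  0.055] turn -0.0006508575162030184
```

View pics/c2.png

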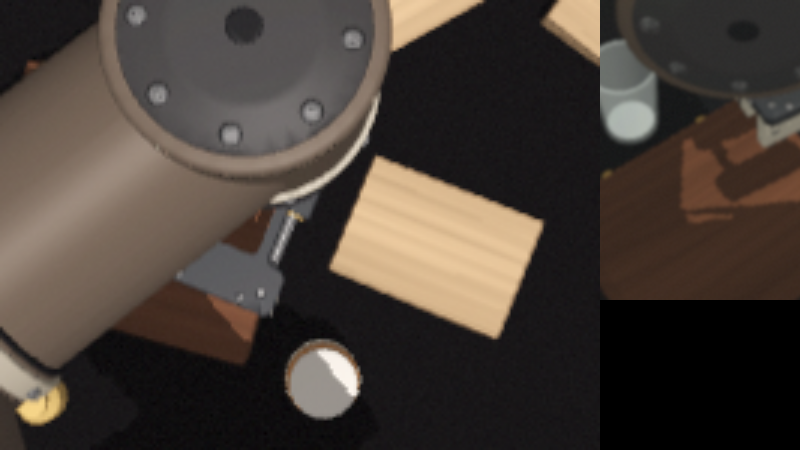

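The fingers are over the top-right corner of the cabinet, and the wedge at crop (435,245) is undisturbed. Pressing slowly.

>>> step_arm(plan=[[-0.009, 0.019, 0.02, 0, 0], [-0.009, 0.019, 0.03, 0, 0], [-0.009, 0.019, 0.04, 0, 0], [-0.009, 0.019, 0.045, 0, 0], [-0.009, 0.019, 0.05, 0, 0], [-0.009, 0.019, 0.055, 0, 0], [-0.009, 0.019, 0.055, 0, 0]])

```text
time_s: 3.87
tcp_pos: [0.4967, 0.1484, 0.0878]
eef_rot: [-180.0, -0.0, -112.8]
contact_force: [-1.6, 0.4, 2.2]
gripper_width: 0.0005
gripper_force: 1.1
```

>>> step_arm(plan=[[0, 0, 0.004, 0, 0], [0, 0, 0.008, 0, 0], [0, 0, 0.012, 0, 0], [0, 0, 0.012, 0, 0]])

```text
time_s: 4.2
tcp_pos: [0.4976, 0.1479, 0.0857]
eef_rot: [-179.9, 0.0, -112.8]
contact_force: [1.9, -5.4, 6.9]
gripper_width: 0.0004
gripper_force: 3.8
```

>>> step_arm(plan=[[0, 0, 0.004, 0, 0], [0, 0, 0.008, 0, 0], [0, 0, 0.008, 0, 0]])

```text
time_s: 4.45
tcp_pos: [0.498, 0.148, 0.084]
eef_rot: [-179.9, 0.0, -112.8]
contact_force: [2.5, -6.3, 8.9]
gripper_width: 0.0005
gripper_force: 4.5
```

The tip is being dragged sideways because the tilting top moves outward about as far as it goes down. I'll follow that motion.

>>> step_arm(plan=[[0.004, -0.007, 0, 0, 0], [0.007, -0.014, 0.002, 0, 0], [0.008, -0.016, 0.004, 0, 0], [0.008, -0.016, 0.004, 0, 0]])

```text
time_s: 4.78
tcp_pos: [0.4997, 0.1456, 0.0826]
eef_rot: [-180.0, 0.1, -112.9]
contact_force: [-5.8, 3.7, 11.0]
gripper_width: 0.0003
gripper_force: 5.4
```

>>> step_arm(plan=[[0.002, -0.0035, 0.004, 0, 0], [0.0035, -0.007, 0.008, 0, 0], [0.0035, -0.007, 0.008, 0, 0]])

```text
time_s: 5.03
tcp_pos: [0.5003, 0.1452, 0.0821]
eef_rot: [180.0, 0.1, -112.8]
contact_force: [-17.0, 9.2, 31.1]
gripper_width: 0.0004
gripper_force: 14.7
```

It rocked about 5.5 mm and then hit the bench. Letting go along the same path.

>>> step_arm(plan=[[-0.0035, 0.007, -0.008, 0, 0], [-0.007, 0.014, -0.016, 0, 0], [-0.01, 0.019, -0.022, 0, 0], [-0.012, 0.022, -0.028, 0, 0], [-0.012, 0.022, -0.04, 0, 0], [-0.012, 0.022, -0.1, 0, 0], [-0.012, 0.022, -0.2, 0, 0], [-0.012, 0.022, -0.2, 0, 0]])

```text
time_s: 5.7
tcp_pos: [0.4985, 0.1491, 0.1331]
eef_rot: [-179.8, 0.2, -112.8]
contact_force: [1.5, 1.4, 1.0]
gripper_width: 0.0004
gripper_force: 0.0
```

```bash
python3 -c "
from t import *
go(Rw@[.004,-.10]+tw,.10)
go(Rw@[.004,-.095]+tw,.012)"
```

```text
tcp [0.4985 0.1491 0.1331] rot [-1.7984e+02  1.6000e-01 -1.1281e+02] F [1.47 1.41 1.  ] t 5.7 jaw 0.0003968658717187905
tool mm [233.3   1.3  33.1] share [0.933 0.005 0.133] turn 0.0013686512263186993
tcp [0.4985 0.1491 0.1331] rot [-1.7984e+02  1.6000e-01 -1.1281e+02] F [1.47 1.41 1.  ] t 5.7 jaw 0.0003968658717187905
tool mm [228.3   1.3 121.1] share [0.913 0.005 0.485] turn 0.0013686512263186993
```

>>> step_arm(plan=[[0.13, 0, 0, 0, 0], [0.28, 0, 0, 0, 0], [0.42, 0, 0, 0, 0], [0.56, 0, 0, 0, 0], [0.7, 0, 0, 0, 0], [0.84, 0, 0, 0, 0], [0.92, 0.005, 0, 0, 0], [0.95, 0.005, 0, 0, 0], [0.95, 0.005, 0, 0, 0]])

```text
time_s: 6.45
tcp_pos: [0.4024, -0.0712, 0.1296]
eef_rot: [180.0, -0.0, -113.0]
contact_force: [-0.4, 0.5, 0.0]
gripper_width: 0.0004
gripper_force: 0.0
```

```bash
python3 -c "
from t import *
go(Rw@[.004,-.095]+tw,.012)
a=eyes.capture('top');np.save('pics/top2.npy',a)
a=cv2.resize(a[170:320,170:390],None,fx=3.3,fy=3.3,interpolation=cv2.INTER_CUBIC)
cv2.imwrite('pics/c3.png',np.clip(a*1.6,0,255).astype(np.uint8)[:,:,::-1])
"
```

```text
tcp [ 0.4024 -0.0712  0.1296] rot [ 1.7996e+02 -1.0000e-02 -1.1299e+02] F [-0.39  0.47  0.05] t 6.45 jaw 0.0004004948251304821
tool mm [-12.1  -1.8 117.6] share [-0.048 -0.007  0.47 ] turn -0.001687681803646986
```

View pics/c3.png

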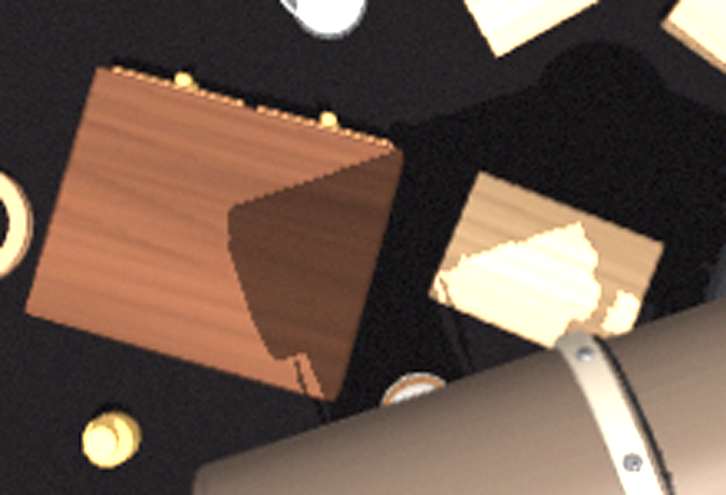

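The cabinet (crop corners (97,67), (402,150)) and the wedge (corner (480,171)) are where they were. Lowering behind the tail.

>>> step_arm(plan=[[0, -0.007, 0.1, 0, 0], [0, -0.007, 0.2, 0, 0], [0, -0.007, 0.3, 0, 0], [0, -0.007, 0.38, 0, 0], [0, -0.007, 0.44, 0, 0], [0, -0.007, 0.47, 0, 0], [0, -0.007, 0.47, 0, 0], [0, -0.007, 0.47, 0, 0]])

```text
time_s: 7.17
tcp_pos: [0.4055, -0.0701, 0.0123]
eef_rot: [180.0, -0.0, -112.8]
contact_force: [0.4, -0.5, 0.2]
gripper_width: 0.0006
gripper_force: 0.0
```

>>> step_arm(plan=[[-0.03, 0, 0, 0, 0], [-0.06, 0, 0, 0, 0], [-0.08, 0, 0, 0, 0], [-0.1, 0, 0, 0, 0], [-0.12, 0, 0, 0, 0], [-0.14, 0, 0, 0, 0], [-0.16, 0, 0, 0, 0], [-0.18, 0, 0, 0, 0], [-0.2, 0, 0, 0, 0], [-0.2, 0, 0, 0, 0]])

```text
time_s: 8.0
tcp_pos: [0.4252, -0.0238, 0.0124]
eef_rot: [-180.0, 0.0, -112.8]
contact_force: [-1.0, -0.2, -0.3]
gripper_width: 0.0006
gripper_force: 0.0
```

```bash
python3 -c "
from t import *
s=r.get_state();p=np.array(s['tcp_pos'])
print('tcp in wedge0 frame',Rw.T@(p[:2]-tw),p[2],'F along',(Rw.T@np.array(s['contact_force'])[:2]),s['contact_force'][2])"
```

```text
tcp in wedge0 frame [ 0.00466776 -0.05448212] 0.012368324883438742 F along [-0.84891354 -0.58526284] -0.34646488603468867
```

>>> step_arm(plan=[[-0.02, 0, 0, 0, 0], [-0.04, 0, 0, 0, 0], [-0.06, 0, 0, 0, 0], [-0.08, 0, 0, 0, 0], [-0.1, 0, 0, 0, 0], [-0.12, 0, 0, 0, 0], [-0.135, 0, 0, 0, 0], [-0.15, 0, 0, 0, 0], [-0.15, 0, 0, 0, 0]])

```text
time_s: 8.75
tcp_pos: [0.4396, 0.0106, 0.0124]
eef_rot: [-180.0, 0.0, -112.8]
contact_force: [0.7, 0.1, -0.7]
gripper_width: 0.0003
gripper_force: 0.0
```

```bash
python3 -c "
from t import *
s=r.get_state();p=np.array(s['tcp_pos'])
print('tcp in wedge0 frame',Rw.T@(p[:2]-tw),p[2],'F along',(Rw.T@np.array(s['contact_force'])[:2]),s['contact_force'][2])
a=eyes.capture('top');b=eyes.capture('side')
a=cv2.resize(a[170:320,230:360],None,fx=3,fy=3);b=cv2.resize(b[150:300,230:380],None,fx=3,fy=3)
cv2.imwrite('pics/c4.png',np.clip(1.5*np.hstack([a,b])[:,:800],0,255).astype(np.uint8)[:,:,::-1])
"
```

```text
tcp in wedge0 frame [ 0.00450865 -0.01718631] 0.012364632119003984 F along [0.60236014 0.36705271] -0.6966083028864452
```

View pics/c4.png

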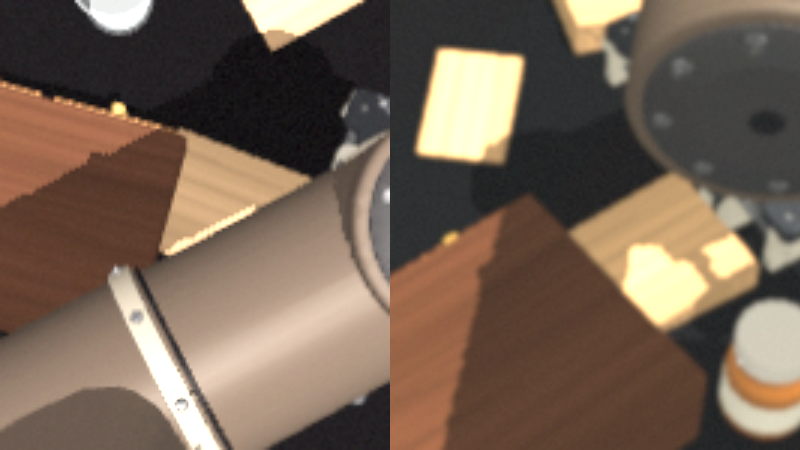

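The wedge's thin end has passed under the cabinet's −y edge (left half (175,190), right half (600,250)), and the jar is clear. Now in small steps, watching the force.

>>> step_arm(plan=[[-0.008, 0, 0, 0, 0], [-0.016, 0, 0, 0, 0], [-0.024, 0, 0, 0, 0], [-0.032, 0, 0, 0, 0], [-0.032, 0, 0, 0, 0]])

```text
time_s: 9.27
tcp_pos: [0.4424, 0.0176, 0.0123]
eef_rot: [-180.0, 0.0, -112.8]
contact_force: [0.1, -0.4, -0.4]
gripper_width: 0.0003
gripper_force: 0.0
```

>>> step_arm(plan=[[-0.004, 0, 0, 0, 0], [-0.008, 0, 0, 0, 0], [-0.008, 0, 0, 0, 0]])

```text
time_s: 9.52
tcp_pos: [0.443, 0.0193, 0.0123]
eef_rot: [-180.0, -0.0, -112.9]
contact_force: [-0.4, -0.6, 0.0]
gripper_width: 0.0002
gripper_force: 0.1
```

>>> step_arm(plan=[[-0.004, 0, 0, 0, 0], [-0.008, 0, 0, 0, 0], [-0.008, 0, 0, 0, 0]])

```text
time_s: 9.77
tcp_pos: [0.4439, 0.0212, 0.0123]
eef_rot: [-180.0, 0.0, -112.9]
contact_force: [-0.1, -0.6, 0.5]
gripper_width: 0.0001
gripper_force: 0.1
```

>>> step_arm(plan=[[-0.004, 0, 0, 0, 0], [-0.008, 0, 0, 0, 0], [-0.008, 0, 0, 0, 0]])

```text
time_s: 10.02
tcp_pos: [0.4446, 0.023, 0.0123]
eef_rot: [-180.0, 0.0, -112.9]
contact_force: [0.3, 0.3, 0.4]
gripper_width: 0.0005
gripper_force: 0.1
```

>>> step_arm(plan=[[-0.004, 0, 0, 0, 0], [-0.008, 0, 0, 0, 0], [-0.008, 0, 0, 0, 0]])

```text
time_s: 10.27
tcp_pos: [0.4454, 0.0249, 0.0123]
eef_rot: [-180.0, 0.0, -112.8]
contact_force: [-0.1, -0.7, -0.3]
gripper_width: 0.0006
gripper_force: 0.1
```

>>> step_arm(plan=[[-0.004, 0, 0, 0, 0], [-0.008, 0, 0, 0, 0], [-0.008, 0, 0, 0, 0]])

```text
time_s: 10.52
tcp_pos: [0.446, 0.0266, 0.0123]
eef_rot: [180.0, -0.0, -112.9]
contact_force: [-0.5, -1.0, 1.0]
gripper_width: 0.0004
gripper_force: 0.5
```

>>> step_arm(plan=[[-0.004, 0, 0, 0, 0], [-0.004, 0, 0, 0, 0]])

```text
time_s: 10.68
tcp_pos: [0.4462, 0.0273, 0.0123]
eef_rot: [180.0, -0.0, -112.9]
contact_force: [-1.2, -2.6, 1.4]
gripper_width: 0.0004
gripper_force: 1.2
```

>>> step_arm(plan=[[-0.004, 0, 0, 0, 0], [-0.004, 0, 0, 0, 0]])

```text
time_s: 10.85
tcp_pos: [0.4464, 0.0281, 0.0122]
eef_rot: [180.0, -0.1, -112.9]
contact_force: [-1.1, -4.2, 3.3]
gripper_width: 0.0006
gripper_force: 2.2
```

>>> step_arm(plan=[[-0.004, 0, 0, 0, 0], [-0.004, 0, 0, 0, 0]])

```text
time_s: 11.02
tcp_pos: [0.4465, 0.0287, 0.0122]
eef_rot: [179.9, -0.1, -112.9]
contact_force: [-2.5, -5.6, 4.3]
gripper_width: 0.0002
gripper_force: 2.9
```

About 6 N: snug. Backing straight off.

>>> step_arm(plan=[[0.01, 0, 0, 0, 0], [0.04, 0, 0, 0, 0], [0.1, 0, 0, 0, 0], [0.16, 0, 0, 0, 0], [0.2, 0, -0.05, 0, 0], [0.2, 0, -0.2, 0, 0], [0.2, 0, -0.35, 0, 0], [0.2, 0, -0.47, 0, 0], [0.2, 0, -0.5, 0, 0], [0.2, 0, -0.5, 0, 0]])

```text
time_s: 11.85
tcp_pos: [0.4291, -0.0168, 0.14]
eef_rot: [-179.7, 0.3, -112.9]
contact_force: [-0.4, 0.9, 0.5]
gripper_width: 0.0005
gripper_force: 0.0
```

```bash
python3 -c "
from t import *
go(foot,.10)
a=eyes.capture('top');b=eyes.capture('side')
a=cv2.resize(a[170:320,230:360],None,fx=3,fy=3);b=cv2.resize(b[150:300,230:380],None,fx=3,fy=3)
cv2.imwrite('pics/c5.png',np.clip(1.5*np.hstack([a,b])[:,:800],0,255).astype(np.uint8)[:,:,::-1])
"
```

```text
tcp [ 0.4291 -0.0168  0.14  ] rot [-179.74    0.27 -112.86] F [-0.35  0.86  0.47] t 11.85 jaw 0.0005052787423931739
tool mm [-177.5    1.5   40. ] share [-0.71   0.006  0.16 ] turn 0.00046276368182702755
```

View pics/c5.png

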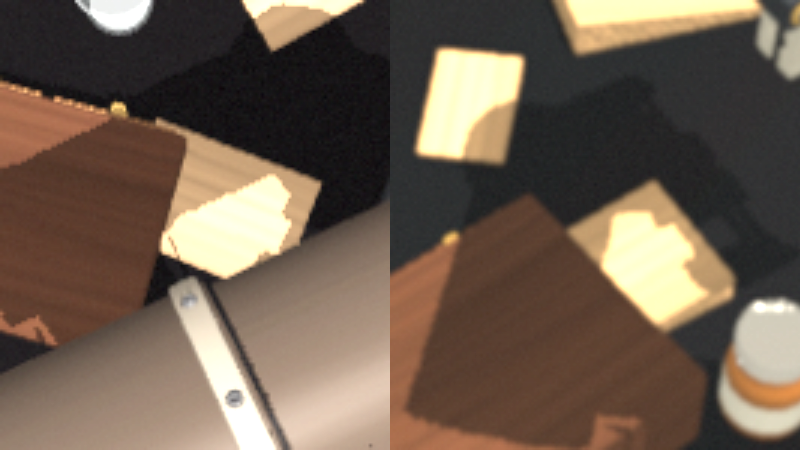

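The cabinet hasn't moved (corner at (187,140)), and the wedge is seated under the corner, tail edge at (320,182). Now the proof press.

>>> step_arm(plan=[[-0.14, 0, 0, 0, 0], [-0.28, 0, 0, 0, 0], [-0.42, 0, 0, 0, 0], [-0.55, 0, 0.03, 0, 0], [-0.65, 0.006, 0.08, 0, 0], [-0.7, 0.006, 0.12, 0, 0], [-0.71, 0.006, 0.15, 0, 0], [-0.71, 0.006, 0.16, 0, 0], [-0.71, 0.006, 0.16, 0, 0]])

```text
time_s: 12.7
tcp_pos: [0.4939, 0.1459, 0.0955]
eef_rot: [179.9, -0.2, -112.9]
contact_force: [-0.2, -0.9, 0.2]
gripper_width: 0.0002
gripper_force: 0.0
```

```bash
python3 -c "
from t import *
go(foot,.088)"
```

```text
tcp [0.4939 0.1459 0.0955] rot [ 179.87   -0.19 -112.88] F [-0.2  -0.87  0.16] t 12.7 jaw 0.00023027199938657116
tool mm [-2.5 -2.1  7.5] share [-0.01  -0.008  0.03 ] turn 0.00020896632321220447
```

>>> step_arm(plan=[[0, -0.008, 0.005, 0, 0], [0, -0.008, 0.01, 0, 0], [0, -0.008, 0.015, 0, 0], [0, -0.008, 0.015, 0, 0]])

```text
time_s: 13.03
tcp_pos: [0.4972, 0.1461, 0.0939]
eef_rot: [-180.0, 0.0, -112.9]
contact_force: [0.1, 0.2, -0.6]
gripper_width: 0.0007
gripper_force: 0.0
```

>>> step_arm(plan=[[0, 0, 0.004, 0, 0], [0, 0, 0.008, 0, 0], [0, 0, 0.008, 0, 0]])

```text
time_s: 13.28
tcp_pos: [0.4971, 0.1465, 0.0916]
eef_rot: [180.0, 0.0, -112.9]
contact_force: [0.4, 0.2, 0.1]
gripper_width: 0.0005
gripper_force: 0.0
```

>>> step_arm(plan=[[0, 0, 0.004, 0, 0], [0, 0, 0.004, 0, 0]])

```text
time_s: 13.45
tcp_pos: [0.4971, 0.1466, 0.0905]
eef_rot: [180.0, -0.0, -112.9]
contact_force: [-0.6, -0.0, 0.3]
gripper_width: 0.0004
gripper_force: 0.0
```

>>> step_arm(plan=[[0, 0, 0.004, 0, 0], [0, 0, 0.008, 0, 0], [0, 0, 0.008, 0, 0]])

```text
time_s: 13.7
tcp_pos: [0.4971, 0.1466, 0.0883]
eef_rot: [180.0, -0.0, -112.9]
contact_force: [-0.1, -0.1, 0.7]
gripper_width: 0.0005
gripper_force: 0.0
```

>>> step_arm(plan=[[0, 0, 0.002, 0, 0], [0, 0, 0.004, 0, 0], [0, 0, 0.004, 0, 0]])

```text
time_s: 13.95
tcp_pos: [0.4973, 0.1466, 0.0881]
eef_rot: [-180.0, 0.0, -112.8]
contact_force: [-2.8, -0.3, 5.3]
gripper_width: 0.0007
gripper_force: 2.9
```

>>> step_arm(plan=[[0, 0, 0.002, 0, 0], [0, 0, 0.002, 0, 0]])

```text
time_s: 14.12
tcp_pos: [0.4973, 0.1466, 0.0879]
eef_rot: [-180.0, 0.0, -112.8]
contact_force: [-3.8, -0.2, 9.7]
gripper_width: 0.001
gripper_force: 4.9
```

>>> step_arm(plan=[[0, 0, 0.002, 0, 0], [0, 0, 0.002, 0, 0], [0, 0, 0.002, 0, 0]])

```text
time_s: 14.37
tcp_pos: [0.4974, 0.1466, 0.0879]
eef_rot: [-180.0, 0.0, -112.8]
contact_force: [-5.1, -2.0, 13.2]
gripper_width: 0.0003
gripper_force: 6.8
```

>>> step_arm(plan=[[0, 0, 0, 0, 0], [0, 0, 0, 0, 0], [0, 0, 0, 0, 0], [0, 0, 0, 0, 0]])

```text
time_s: 14.7
tcp_pos: [0.4974, 0.1466, 0.0879]
eef_rot: [-180.0, 0.0, -112.8]
contact_force: [-5.5, -0.8, 12.6]
gripper_width: 0.0002
gripper_force: 6.8
```

It holds at 87.9 mm under 13 N, so no rock. Lifting clear.

>>> step_arm(plan=[[0, 0, -0.01, 0, 0], [0, 0, -0.03, 0, 0], [0, 0, -0.1, 0, 0], [0, 0, -0.2, 0, 0], [0, 0, -0.32, 0, 0], [0, 0, -0.45, 0, 0], [0, 0, -0.5, 0, 0], [0, 0, -0.5, 0, 0]])

```text
time_s: 15.37
tcp_pos: [0.499, 0.1476, 0.2156]
eef_rot: [-179.8, 0.3, -112.8]
contact_force: [1.4, 0.7, -0.3]
gripper_width: 0.0003
gripper_force: 0.0
```

>>> step_arm(plan=[[0.14, 0, 0, 0, 0], [0.28, 0, 0, 0, 0], [0.42, 0, 0, 0, 0], [0.56, 0, 0, 0, 0], [0.7, 0, 0, 0, 0], [0.84, 0, 0, 0, 0], [0.95, 0, 0, 0, 0], [1, 0, 0, 0, 0], [1, 0, 0, 0, 0]])

```text
time_s: 16.12
tcp_pos: [0.3984, -0.0856, 0.2111]
eef_rot: [180.0, -0.0, -113.0]
contact_force: [1.0, -0.2, -0.2]
gripper_width: 0.0005
gripper_force: 0.0
```

>>> step_arm(plan=[[0.14, 0, 0, 0, 0], [0.28, 0, 0, 0, 0], [0.42, 0, 0, 0, 0], [0.56, 0, 0, 0, 0], [0.7, 0, 0, 0, 0], [0.84, 0, 0, 0, 0], [0.95, 0, 0, 0, 0], [1, 0, 0, 0, 0], [1, 0, 0, 0, 0], [1, 0, 0, 0, 0]])

```text
time_s: 16.95
tcp_pos: [0.3028, -0.3143, 0.2109]
eef_rot: [179.9, 0.0, -113.0]
contact_force: [0.4, 0.0, -0.4]
gripper_width: 0.0006
gripper_force: 0.0
```

```bash
python3 -c "
from t import *
a=eyes.capture('top')
a=cv2.resize(a[120:320,130:390],None,fx=3,fy=3,interpolation=cv2.INTER_CUBIC)
cv2.imwrite('pics/c6.png',np.clip(1.5*a,0,255).astype(np.uint8)[:,:,::-1])
"
```

```text
(no output)
```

View pics/c6.png

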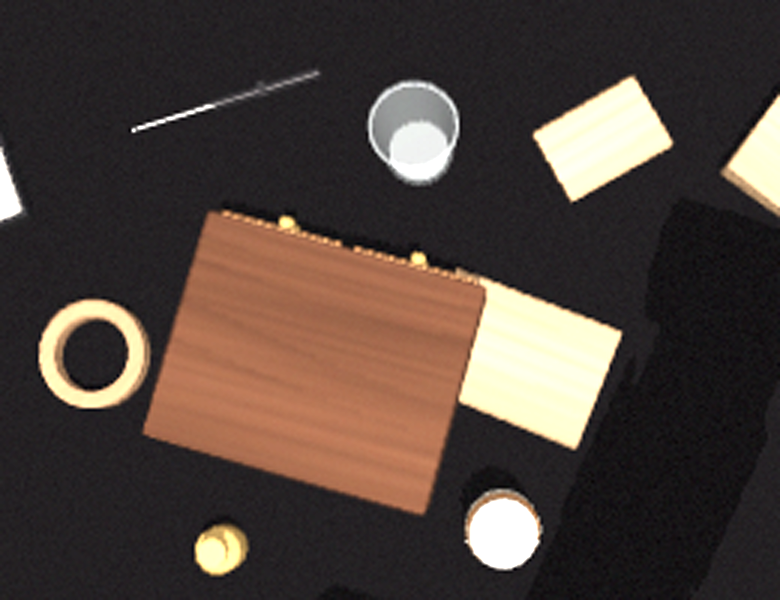

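The cabinet corners (208,211) and (485,288) match their starting pixels, the wedge is under the short-foot corner (tail corner (620,332)), and everything else is in place. Handing in.

```bash
python3 -c "
from plant import workorder
print(workorder.close_job())"
```

```text
the job is handed in; nothing more can be done
None
```

The job is done and handed in: the first press rocked the cabinet about 5.5 mm (force briefly reaching 31 N as the foot met the bench), the wedge went under the short foot with about 6 N of push (a little over the 3–5 N you gave), the second press of about 13 N showed no rock, and the hand finished clear with the cabinet and everything around it unmoved.

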